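# Ease the can clamp to its pointer

### The arm

A 6-joint arm with a two-finger parallel gripper is mounted at the origin on the work surface. World frame = base frame: x ahead of the robot, y to its left, z up, the work surface at z = 0. Lengths are in m, angles in degrees, forces in N, time in s.
With the tool pointing down it reaches from about 0.4 to 0.825 m from the base axis. Payload 7 kg.
Tool frame: the origin (TCP) lies on the mounting face of the last link; the fingertips stand 178 mm ahead of it and the grasp point (between the pads) lies 159 mm ahead of it; z points along the fingers, y is the direction in which the jaws open and shut (so a half turn about z gives the same grasp; the last joint's range is limited). The gripper opens to 88 mm and grips with 3 to 60 N. Pads are 19 mm wide; open, the fingers measure 130 mm over their backs; the gripper's body (78 mm by 193 mm) begins 47 mm behind the grasp point.
Start: joints at [-59.41, 20.546, 0.682, 0, -70.136, -16.507], TCP at [0.164, -0.655, 0.405] pointing down, gripper open.
Joint ranges: [-176.03, 176.03], [-82.01, 121.73], [-58.28, 71.71], [-173.87, 95.51], [-174.79, -0.11], [-173.66, 173.66]. Speed limits (degrees/s): [136.94, 136.94, 172.46, 180, 180, 180].

### API

Orientations are given as [roll, pitch, yaw] about the fixed x, y, z axes, in that order (R = Rz(yaw) Ry(pitch) Rx(roll)).
In Python, from plant import r gives the robot as it stands. The module is installed in compiled form; this text tells all that it offers.
- The arm moves only by the tool carry_out, never from a script. Its argument "plan" is a list of rows, each a list of 3 entries, a list of its own where there are three numbers: the shift along the tool's x, y, z in m, then the turn, a rotation vector about the tool's x, y, z in degrees, then the closure in counts, from 0 (fully open) to 255 (shut). In form: [[[x, y, z], [ax, ay, az], hand], ...]. A call has 1 to 12 rows; each row shifts and turns the commanded pose from where the row before left it, along the tool's axes as they then stand; what a row does not reach is not made up. A row lasts 1/12 s, in which the tool goes at most 41.7 mm and 7.16 degrees, less where a joint would pass 70% of its speed; a pose out of reach is approached as far as the arm can. A call is refused whole if a number of a shift passes 0.0417 or a number of a turn 7.16, either way. A call with a gripper value outside its range is refused whole. The fingers move at their own pace and stop on an object; "grip_force" is the grip in N (left out, the last holds). Time passes only in rows, so rows that do not move let the fingers close. It gives the time, the measured TCP pose, the force and the opening at its end, in the units of the state.
- r.get_state(): the state, without advancing time (a new reading comes with each control period).
- r.capture(name): name is "scene" or "top"; returns the picture (480x640x3 uint8, red, green, blue); there is no depth.
- r.get_calibration(name): a dict with "K" (3x3 intrinsics, pixels), "rvec" (rotation vector, rad) and "tvec" (3), from world to camera coordinates, as OpenCV has them. Camera axes: x right, y down, z forward; pixel columns grow to the right and rows downward; lengths in m; the calibration is good to about 2 mm. A picture is of the moment at which its call begins. get_calibration takes no time and is no camera call.
- r.close_job(): hands the job in, once; it reports no verdict.
The state is a dict: "time_s": time; "joints": joint angles; "qd": joint speeds; "joint_torque": joint torques, N m; "tcp_pos": TCP position; "eef_rot": TCP orientation; "contact_force": force on the tool from outside, world axes, zero at the start; "moment": the same for the moment, N m; "gripper_width": finger opening in m.
Only numpy, scipy, OpenCV 4.12 (cv2) and the standard library are available. Lean on these libraries where they do the work, as an engineer would, in place of code of your own. Each camera call takes 0.05 s, during which the arm holds its last target. There are 200 camera calls.

### The job

Two bench clamps with red levers stand on the bench. On the one that holds the orange can, raise the red lever until it is in line with that clamp's yellow pointer, so that the jaw is eased off the can, and let go so that the lever stays there by its own friction. Do not move the yellow pointer or the other clamp's lever, and leave the orange can standing in its clamp.

Things in the scene. Friction and masses are not known exactly. Their poses are not given: they have to be found in the camera images.
- orange_clamp_knob (a point): Centre of the red knob (level cylinder along x, 30 mm long, 28 mm thick, flat ends free to pinch from above) at the end of the red lever of the clamp with the orange can. x: hinge axis; y: along the lever, outwards. Hinge: 130 mm back along -y, 75 mm above the bench. Starts 0 to 17 deg above level, rises to 86 deg. Friction: stays where left, about 5 N at the knob moves it.
- orange_clamp_pointer (a point): Tip of the yellow pointer on the same clamp, a flat arrow turning on the lever's hinge line, 34 mm beside the lever towards +x of the knob's axes; tip 60 mm from the hinge line. y: along the pointer, outwards; x: hinge axis. Its slope (37 to 63 deg above level, different each time) is the one the lever must take. Held by friction.
- orange_can: Orange empty drink can, 66 mm in diameter, 115 mm high, standing loose between the clamp's jaws on a 12 mm base plate, 80 mm from the hinge line on the side away from the knob. Origin at the centre of its underside, z up. As the lever rises the jaw beside it draws back 12 mm per radian.
- plain_clamp_knob (a point): Centre of the red knob on the other clamp, of the same build, which holds a bare aluminium can. Axes as for the first knob. Not to be moved.
There are look-alikes about, which are no part of the job. There is more than one size of the orange_can; the job needs the smaller.

How it is judged:
By the outcome, as a careful person would: the job done as asked, in the order asked, and still so for the second after the job is handed in, with the robot touching nothing.
It also fails if it takes over 35 s, if anything falls off the work surface, if the arm or the gripper's body presses on something with over 40 N, if the wrist force passes 120 N, or if a joint passes its speed limit or range.

## Working session

There is one attempt and no reset: what is moved stays moved. The work goes in short steps, Python scripts to look and compute and a tool call to move; the robot and the scene stay as the last step left them, time stands still between calls to the robot, and variables do not carry over. Pictures are saved under pics/ and viewed, about 8 in all and at most 12, crops included, and the job is handed in when it is done.

Besides the shell and the picture viewer there is one more tool, called after "Request:" by a JSON object that holds its "api" and its "payload". carry_out: Moves the arm, as the interface text tells. Its arguments: {"type":"object","properties":{"plan":{"type":"array","items":{"type":"array"}},"grip_force":{"type":"number"}},"required":["plan"]}

```bash
mkdir -p pics; cat > h.py <<'E'
import numpy as np, cv2
from plant import r
def cal(n):
    c=r.get_calibration(n); K=np.array(c["K"],float); R=cv2.Rodrigues(np.array(c["rvec"],float))[0]; t=np.array(c["tvec"],float).ravel(); return K,R,t
def ray(n,uv):
    K,R,t=cal(n); d=R.T@np.linalg.inv(K)@np.array([uv[0],uv[1],1.]); return -R.T@t, d/np.linalg.norm(d)
def proj(n,P):
    K,R,t=cal(n); p=K@(R@np.array(P,float)+t); return p[:2]/p[2]
def plane(n,uv,z):
    o,d=ray(n,uv); return o+d*(z-o[2])/d[2]
def tri(a,ua,b,ub):
    o1,d1=ray(a,ua);o2,d2=ray(b,ub); s=np.linalg.lstsq(np.c_[d1,-d2],o2-o1,rcond=None)[0]
    p,q=o1+s[0]*d1,o2+s[1]*d2; return (p+q)/2,np.linalg.norm(p-q)
def snap(n,f):
    im=r.capture(n); cv2.imwrite(f,im[:,:,::-1]); return im
E
python3 - <<'E'
from h import *
np.set_printoptions(precision=4,suppress=True)
for n in("scene","top"):
    snap(n,f"pics/{n}0.png"); K,R,t=cal(n); print(n,K[0,0],-R.T@t,R[2])
print(r.get_state())
E
```

```text
scene 434.07502402163124 [0.8911 0.2564 0.7487] [-0.4818 -0.3264 -0.8132]
top 551.1488529757931 [ 0.3648 -0.0127  1.1094] [ 0.1447  0.0075 -0.9894]
{'time_s': 0.1, 'joints': array([-59.4114,  20.5879,   0.6391,  -0.017 , -70.1361, -16.5085]), 'qd': array([-0.016 , -0.0781,  0.0482,  0.1007, -0.0233, -0.0001]), 'joint_torque': array([ -0.0003, -58.4162,  29.3753,   7.0156,   0.0102,  -0.0001]), 'tcp_pos': array([ 0.1642, -0.6546,  0.4038]), 'eef_rot': array([ 179.9141,   -0.0088, -165.9256]), 'contact_force': array([ 0.6286, -0.1852,  0.0669]), 'moment': array([-0.0137, -0.0161,  0.0202]), 'gripper_width': 0.0875274002601419}
```

View pics/scene0.png

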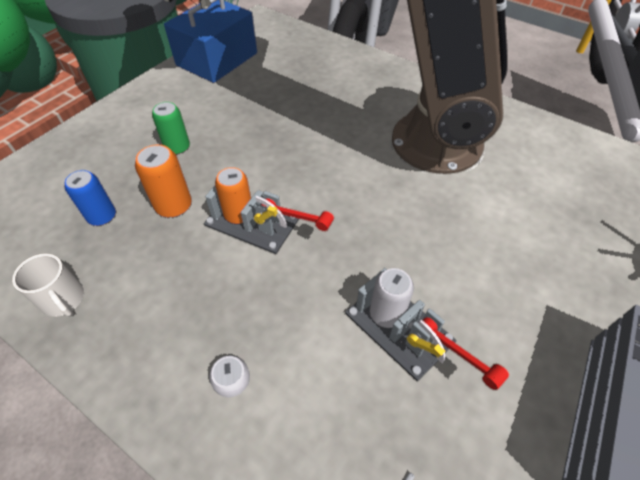

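View pics/top0.png

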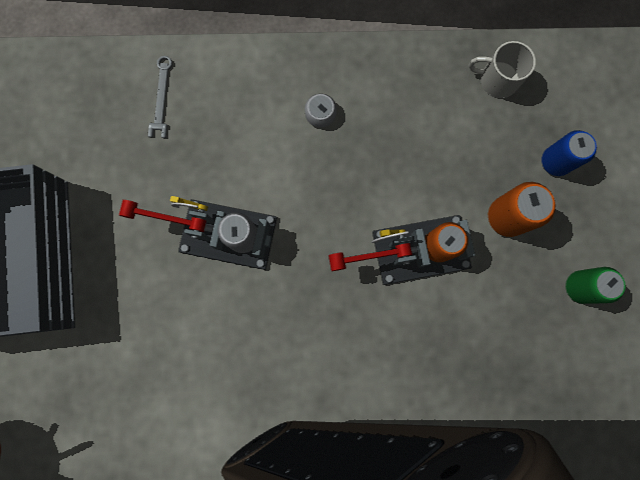

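Both views show two clamps. The orange can clamp has its knob at scene (325,221) / top (336,262) and its pointer at scene (265,214) / top (390,234). The other red knob, at scene (495,376) / top (128,209), belongs to the aluminium can's clamp. The look-alikes are the large loose orange can at scene (163,180) and the plain clamp. I'll check the choice in close crops.

```bash
cat > m.py <<'E'
from h import *
def masks(im):
    hsv=cv2.cvtColor(im,cv2.COLOR_RGB2HSV); h,s,v=cv2.split(hsv)
    red=(((h<4)|(h>174))&(s>190)&(v>70)).astype(np.uint8)
    yel=((h>19)&(h<33)&(s>140)&(v>80)).astype(np.uint8)
    return red,yel
def comps(m,a=12):
    n,l,st,c=cv2.connectedComponentsWithStats(m); return [(st[i].tolist(),c[i].round(1).tolist()) for i in range(1,n) if st[i][4]>=a]
E
python3 - <<'E'
from m import *
np.set_printoptions(precision=4,suppress=True)
A=cv2.imread("pics/scene0.png");B=cv2.imread("pics/top0.png")
for n,im in(("scene",A),("top",B)):
    for nm,m in zip(("red","yel"),masks(im[:,:,::-1])): print(n,nm,comps(m))
print(tri("scene",(325,221),"top",(336,262)))
print(tri("scene",(495,376),"top",(128,209)))
print(plane("top",(448,240),.127),plane("scene",(232,178),.127))
a=cv2.resize(A[150:270,190:350],None,fx=5,fy=5,interpolation=cv2.INTER_CUBIC)
b=cv2.resize(B[200:300,320:480],None,fx=5,fy=5,interpolation=cv2.INTER_CUBIC)
cv2.imwrite("pics/cs.png",a);cv2.imwrite("pics/ct.png",b)
E
```

```text
scene red [([278, 207, 55, 23, 364], [312.0, 217.6]), ([425, 318, 83, 70, 771], [475.1, 361.2])]
scene yel [([607, 0, 5, 4, 12], [609.0, 1.0]), ([577, 24, 16, 29, 195], [585.6, 39.1]), ([254, 207, 23, 17, 191], [265.2, 214.7]), ([407, 334, 38, 22, 329], [424.8, 344.9])]
top red [([120, 200, 14, 17, 157], [125.9, 207.6]), ([134, 208, 69, 22, 394], [172.9, 218.5]), ([329, 243, 82, 28, 614], [367.1, 255.8])]
top yel [([170, 196, 9, 6, 44], [174.0, 198.7]), ([183, 199, 22, 10, 77], [194.6, 203.8]), ([380, 229, 11, 8, 59], [384.6, 232.2]), ([399, 229, 6, 4, 15], [401.3, 230.4])]
(array([ 0.4486, -0.0396,  0.0978]), np.float64(0.000998273032889815))
(array([0.5526, 0.3461, 0.1017]), np.float64(0.0007318256532158969))
[ 0.4824 -0.2397  0.127 ] [ 0.4843 -0.2408  0.127 ]
```

View pics/cs.png

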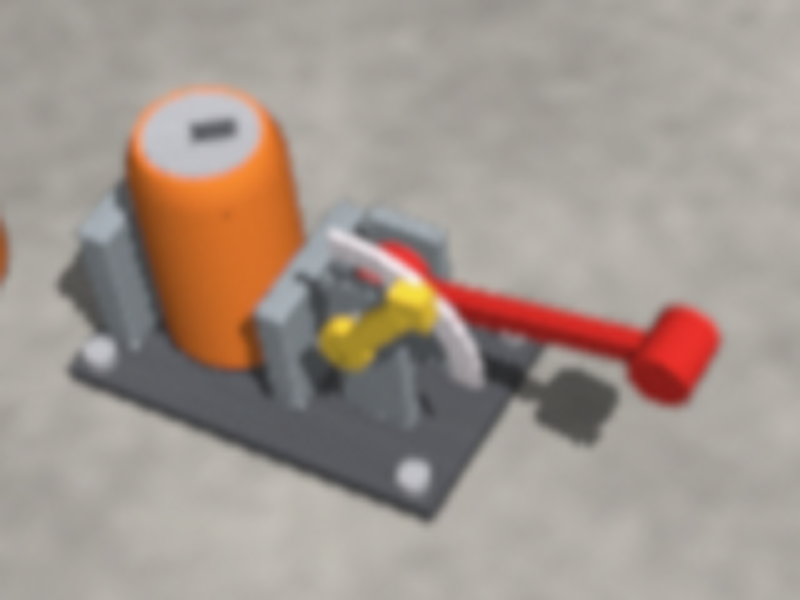

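View pics/ct.png

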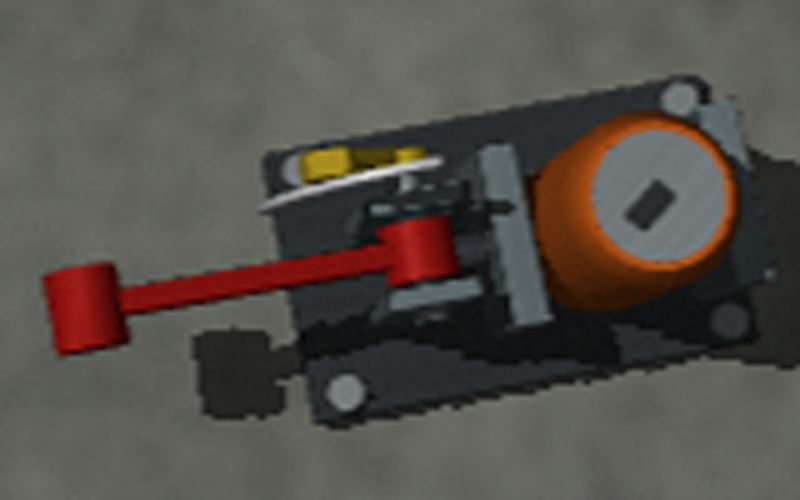

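```bash
cat > p.py <<'E'
from m import *
np.set_printoptions(precision=4,suppress=True)
A=cv2.imread("pics/scene0.png");B=cv2.imread("pics/top0.png")
bp=[plane("top",q,.014) for q in((379,233.6),(456.4,219.6),(389.2,278.4),(466,264))]
print(np.array(bp))
for i,j in((0,1),(2,3)): d=bp[i]-bp[j]; print("bolt az",np.degrees(np.arctan2(d[1],d[0])))
kn=np.array([.4486,-.0396,.0978]); 
d=kn-np.array([.4835,-.240,0]);print("can-knob az",np.degrees(np.arctan2(d[1],d[0])))
az=np.radians(99.5); u=np.array([np.cos(az),np.sin(az),0]); xx=np.array([u[1],-u[0],0])
sl=np.arcsin((kn[2]-.075)/.13); H=kn-u*.13*np.cos(sl); H[2]=.075
print("slope0",np.degrees(sl),"H",H,"proj",proj("scene",H+.034*xx),proj("top",H+.034*xx))
P0=H+.034*xx
for n,im,box in(("scene",A,(240,195,290,235)),("top",B,(370,222,412,242))):
    x0,y0,x1,y1=box; c=cv2.resize(im[y0:y1,x0:x1],None,fx=4,fy=4,interpolation=cv2.INTER_CUBIC)
    h,s,v=cv2.split(cv2.cvtColor(c,cv2.COLOR_BGR2HSV)); m=((h>19)&(h<34)&(s>110)&(v>50)).astype(np.uint8)
    ys,xs=np.nonzero(m); uv=np.c_[(xs+.5)/4+x0-.5,(ys+.5)/4+y0-.5]
    Q=[]
    for p in uv:
        o,dd=ray(n,p); Q.append(o+dd*((P0-o)@xx)/(dd@xx)-P0)
    Q=np.array(Q); q=np.c_[Q@u,Q[:,2]]
    w,V=np.linalg.eigh(np.cov(q.T)); a=V[:,1]*np.sign(V[0,1]); 
    print(n,len(q),"mean",q.mean(0),"pca",np.degrees(np.arctan2(a[1],a[0])),w**.5,"along",np.percentile(q@a,[0,100]))
    f=q[np.argsort(q@a)]; t=q@a
    for lo,hi in((0,.2),(.2,.4),(.4,.6),(.6,.8),(.8,1)):
        k=(t>=t.min()+np.ptp(t)*lo)&(t<=t.min()+np.ptp(t)*hi); print("  ",q[k].mean(0),uv[k].mean(0))
for th in(37,45,50,55,63):
    T=P0+.06*(u*np.cos(np.radians(th))+[0,0,np.sin(np.radians(th))]); print(th,proj("scene",T),proj("top",T))
E
python3 p.py
```

```text
[[ 0.5109 -0.1286  0.014 ]
 [ 0.5369 -0.2846  0.014 ]
 [ 0.4212 -0.146   0.014 ]
 [ 0.4475 -0.2991  0.014 ]]
bolt az 99.45642094199836
bolt az 99.742821129164
can-knob az 99.87907879204352
slope0 10.101041116621843 H [ 0.4697 -0.1658  0.075 ] proj [260.1504 218.713 ] [399.1619 233.056 ]Traceback (most recent call last):
  File "p.py", line 19, in <module>
    o,dd=ray(n,p); Q.append(o+dd*((P0-o)@xx)/(dd@xx)-P0)
         ~~~^^^^^
  File "h.py", line 6, in ray
    K,R,t=cal(n); d=R.T@np.linalg.inv(K)@np.array([uv[0],uv[1],1.]); return -R.T@t, d/np.linalg.norm(d)
          ~~~^^^
  File "h.py", line 4, in cal
    c=r.get_calibration(n); K=np.array(c["K"],float); R=cv2.Rodrigues(np.array(c["rvec"],float))[0]; t=np.array(c["tvec"],float).ravel(); return K,R,t
ValueError: time passes only in moves, steps and waits
```

```bash
sed -i 's/^def cal/import functools\n@functools.cache\ndef cal/' h.py; python3 p.py
```

```text
[[ 0.5109 -0.1286  0.014 ]
 [ 0.5369 -0.2846  0.014 ]
 [ 0.4212 -0.146   0.014 ]
 [ 0.4475 -0.2991  0.014 ]]
bolt az 99.45642094199836
bolt az 99.742821129164
can-knob az 99.87907879204352
slope0 10.101041116621843 H [ 0.4697 -0.1658  0.075 ] proj [260.1504 218.713 ] [399.1619 233.056 ]
scene 3462 mean [0.0133 0.0187] pca 50.754180361214914 [0.0057 0.0246] along [-0.0213  0.0668]
   [-0.0077 -0.008 ] [257.2816 219.9535]
   [0.0009 0.0055] [260.2141 217.0728]
   [0.0137 0.0184] [265.1708 215.0554]
   [0.0258 0.0321] [269.9433 212.5481]
   [0.0338 0.0451] [272.9922 209.5115]
top 1819 mean [0.0237 0.0498] pca 71.57159516958029 [0.012  0.0254] along [0.0086 0.1126]
   [0.0152 0.0174] [392.4583 233.2472]
   [0.0179 0.0364] [392.3043 232.1132]
   [0.0237 0.0554] [390.4682 231.2383]
   [0.0332 0.0738] [386.4323 230.7596]
   [0.0397 0.0928] [384.0061 229.9034]
37 [279.8565 215.022 ] [376.1252 235.0725]
45 [277.072  211.9204] [379.4355 234.0753]
50 [275.1391 210.0356] [381.7328 233.4343]
55 [273.077  208.2126] [384.1844 232.7861]
63 [269.5541 205.4659] [388.3774 231.7479]
```

The crops confirm it: the small orange can is clamped, the lever is about 10° up, and the pointer at scene (265,214) is about 51° up. Can diameter, hinge distance and bolt azimuths all agree. First I'll turn the tool in place, then translate.

Request:
{"api": "carry_out", "payload": {"plan": [[[0, 0, 0], [0, 0, -7.12], 0], [[0, 0, 0], [0, 0, -7.12], 0], [[0, 0, 0], [0, 0, -7.12], 0], [[0, 0, 0], [0, 0, -7.12], 0], [[0, 0, 0], [0, 0, -7.12], 0], [[0, 0, 0], [0, 0, -7.12], 0], [[0, 0, 0], [0, 0, -7.12], 0], [[0, 0, 0], [0, 0, -7.12], 0], [[0, 0, 0], [0, 0, -7.12], 0], [[0, 0, 0], [0, 0, -7.12], 0], [[0, 0, 0], [0, 0, -7.12], 0], [[0, 0, 0], [0, 0, -7.12], 0]]}}

```text
time_s: 1.1
tcp_pos: [0.1642, -0.6546, 0.4041]
eef_rot: [180.0, 0.1, -80.1]
contact_force: [0.1, -0.4, -0.0]
gripper_width: 0.0877
```

Request:
{"api": "carry_out", "payload": {"plan": [[[-0.028, -0.0191, 0], [0, 0, 0], 0], [[-0.028, -0.0191, 0], [0, 0, 0], 0], [[-0.028, -0.0191, 0], [0, 0, 0], 0], [[-0.028, -0.0191, 0], [0, 0, 0], 0], [[-0.028, -0.0191, 0], [0, 0, 0], 0], [[-0.028, -0.0191, 0], [0, 0, 0], 0], [[-0.028, -0.0191, 0], [0, 0, 0], 0], [[-0.028, -0.0191, 0], [0, 0, 0], 0], [[-0.028, -0.0191, 0], [0, 0, 0], 0], [[-0.028, -0.0191, 0], [0, 0, 0], 0]]}}

```text
time_s: 1.93
tcp_pos: [0.3064, -0.3454, 0.4045]
eef_rot: [180.0, 0.0, -80.5]
contact_force: [0.5, 0.2, -0.5]
gripper_width: 0.0879
```

Request:
{"api": "carry_out", "payload": {"plan": [[[-0.028, -0.0191, 0], [0, 0, 0], 0], [[-0.028, -0.0191, 0], [0, 0, 0], 0], [[-0.028, -0.0191, 0], [0, 0, 0], 0], [[-0.028, -0.0191, 0], [0, 0, 0], 0], [[-0.028, -0.0191, 0], [0, 0, 0], 0], [[-0.028, -0.0191, 0], [0, 0, 0], 0], [[-0.028, -0.0191, 0], [0, 0, 0], 0], [[-0.028, -0.0191, 0], [0, 0, 0], 0], [[-0.028, -0.0191, 0], [0, 0, 0], 0], [[-0.028, -0.0191, 0], [0, 0, 0], 0], [[0, 0, 0], [0, 0, 0], 0], [[0, 0, 0], [0, 0, 0], 0]]}}

```text
time_s: 2.93
tcp_pos: [0.4487, -0.0377, 0.4042]
eef_rot: [179.9, -0.0, -80.3]
contact_force: [-0.7, 0.3, 0.1]
gripper_width: 0.0873
```

Request:
{"api": "carry_out", "payload": {"plan": [[[0.002, 0, 0.02], [0, 0, 0], 0], [[0, 0, 0.025], [0, 0, 0], 0], [[0, 0, 0.025], [0, 0, 0], 0], [[0, 0, 0.025], [0, 0, 0], 0], [[0, 0, 0.02], [0, 0, 0], 0], [[0, 0, 0.02], [0, 0, 0], 0], [[0, 0, 0.012], [0, 0, 0], 0], [[0, 0, 0], [0, 0, 0], 0], [[0, 0, 0], [0, 0, 0], 0]]}}

```text
time_s: 3.68
tcp_pos: [0.4483, -0.0419, 0.2574]
eef_rot: [179.9, -0.0, -80.5]
contact_force: [-0.3, -0.0, 0.7]
gripper_width: 0.0877
```

```bash
python3 - <<'E'
from h import *
a=snap("scene","pics/s1.png"); cv2.imwrite("pics/s1c.png",cv2.resize(a[130:280,200:400,::-1],None,fx=4,fy=4,interpolation=cv2.INTER_CUBIC))
E
```

```text
(no output)
```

View pics/s1c.png

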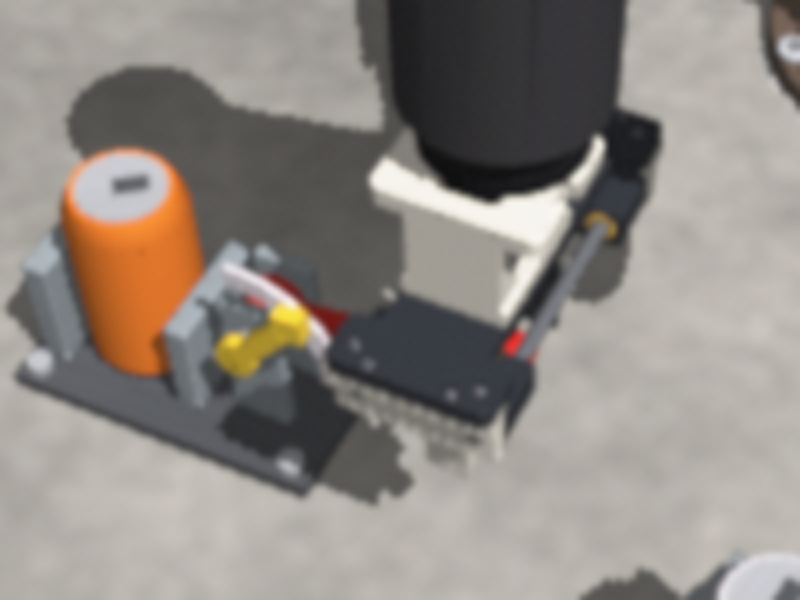

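The gripper straddles the knob, red showing at crop (515,345). It is clear of the pointer (260,340) and the can. Closing.

Request:
{"api": "carry_out", "payload": {"plan": [[[0, 0, 0], [0, 0, 0], 255], [[0, 0, 0], [0, 0, 0], 255], [[0, 0, 0], [0, 0, 0], 255], [[0, 0, 0], [0, 0, 0], 255], [[0, 0, 0], [0, 0, 0], 255], [[0, 0, 0], [0, 0, 0], 255], [[0, 0, 0], [0, 0, 0], 255], [[0, 0, 0], [0, 0, 0], 255], [[0, 0, 0], [0, 0, 0], 255]], "grip_force": 25}}

```text
time_s: 4.48
tcp_pos: [0.4486, -0.0412, 0.2577]
eef_rot: [180.0, -0.0, -80.5]
contact_force: [0.5, -0.6, 0.4]
gripper_width: 0.0329
```

Request:
{"api": "carry_out", "payload": {"plan": [[[0, 0, 0], [0, 0, 0], 255], [[0, 0, 0], [0, 0, 0], 255], [[0.0025, 0, -0.0111], [0, 0, 0], 255], [[0.0034, 0, -0.0108], [0, 0, 0], 255], [[0.0043, 0, -0.0105], [0, 0, 0], 255], [[0.0052, 0, -0.0101], [0, 0, 0], 255], [[0.0061, 0, -0.0096], [0, 0, 0], 255], [[0.0069, 0, -0.009], [0, 0, 0], 255], [[0.0077, 0, -0.0084], [0, 0, 0], 255], [[0.0084, 0, -0.0077], [0, 0, 0], 255], [[0, 0, 0], [0, 0, 0], 255], [[0, 0, 0], [0, 0, 0], 255]], "grip_force": 30}}

```text
time_s: 5.48
tcp_pos: [0.457, -0.085, 0.3359]
eef_rot: [-179.8, -0.0, -80.5]
contact_force: [2.5, 2.2, 6.2]
gripper_width: 0.0296
```

```bash
python3 - <<'E'
from h import *
a=snap("scene","pics/s2.png"); b=snap("top","pics/t2.png")
x=cv2.resize(a[140:260,200:350,::-1],None,fx=4,fy=4,interpolation=cv2.INTER_CUBIC)
y=cv2.resize(b[200:290,330:430,::-1],None,fx=4,fy=4,interpolation=cv2.INTER_CUBIC)
cv2.imwrite("pics/c2.png",x)
print(r.get_state()["tcp_pos"],r.get_state()["contact_force"],r.get_state()["gripper_width"])
E
```

```text
[ 0.45694933 -0.08483999  0.3357962 ] [3.8550675  1.60751112 4.3374788 ] 0.02970341497770868
```

View pics/c2.png

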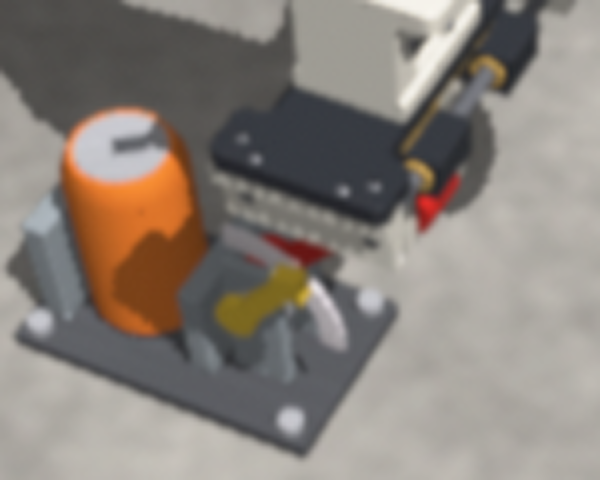

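The lever is up and the TCP pose implies about 51°. The pointer and can are unmoved. I'll release and retreat upward to get a clear measurement.

Request:
{"api": "carry_out", "payload": {"plan": [[[0, 0, 0], [0, 0, 0], 110], [[0, 0, 0], [0, 0, 0], 110], [[0, 0, 0], [0, 0, 0], 110], [[0, 0, 0], [0, 0, 0], 110], [[0, 0, -0.01], [0, 0, 0], 110], [[0, 0, -0.02], [0, 0, 0], 110], [[0, 0, -0.03], [0, 0, 0], 110], [[-0.02, 0, -0.03], [0, 0, 0], 110], [[-0.04, 0, -0.02], [0, 0, 0], 110], [[-0.04, 0, 0], [0, 0, 0], 110], [[-0.04, 0, 0], [0, 0, 0], 110], [[-0.04, 0, 0], [0, 0, 0], 110]]}}

```text
time_s: 6.58
tcp_pos: [0.4257, 0.0909, 0.4448]
eef_rot: [-179.9, 0.0, -80.5]
contact_force: [1.4, 0.2, -0.8]
gripper_width: 0.0499
```

```bash
python3 - <<'E'
from h import *
a=snap("scene","pics/s3.png"); b=snap("top","pics/t3.png")
x=cv2.resize(a[140:260,220:340,::-1],None,fx=4,fy=4,interpolation=cv2.INTER_CUBIC)
y=cv2.resize(b[200:320,340:420,::-1],None,fx=4,fy=4,interpolation=cv2.INTER_CUBIC)
cv2.imwrite("pics/c3.png",np.hstack([x,y]))
E
```

```text
(no output)
```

View pics/c3.png

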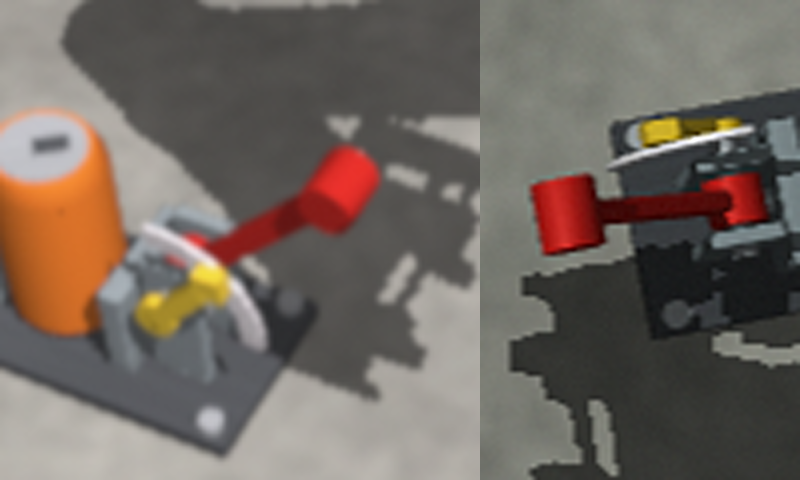

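The lever stays up on its own. The scene crop shows knob (342,190), bar (215,248) to (305,210) and pointer (158,312) to (210,283). Now I'll measure both angles the same way.

```bash
cat > q.py <<'E'
from m import *
import sys
np.set_printoptions(precision=4,suppress=True)
tag=sys.argv[1]; az=np.radians(99.6); u=np.array([np.cos(az),np.sin(az),0]); xx=np.array([u[1],-u[0],0])
H=np.array([.4697,-.1658,.075])
def mask(f,box,lo,hi,smin=120,vmin=50):
    im=cv2.imread(f);x0,y0,x1,y1=box; c=cv2.resize(im[y0:y1,x0:x1],None,fx=4,fy=4,interpolation=cv2.INTER_CUBIC)
    h,s,v=cv2.split(cv2.cvtColor(c,cv2.COLOR_BGR2HSV)); m=(((h>lo)&(h<hi)) if lo<hi else ((h>lo)|(h<hi)))&(s>smin)&(v>vmin)
    n,l,st,_=cv2.connectedComponentsWithStats(m.astype(np.uint8)); k=1+np.argmax(st[1:,4]); ys,xs=np.nonzero(l==k)
    return np.c_[(xs+.5)/4+x0-.5,(ys+.5)/4+y0-.5]
def inpl(n,uv,off):
    P0=H+off*xx; o,_=ray(n,uv[0]); Q=[]
    for p in uv:
        o,d=ray(n,p); Q.append(o+d*((P0-o)@xx)/(d@xx)-P0)
    Q=np.array(Q); return np.c_[Q@u,Q[:,2]]
def ang(v): return np.degrees(np.arctan2(v[1],v[0]))
def fit(q):
    vx,vy,x,y=cv2.fitLine(q.astype(np.float32),cv2.DIST_L2,0,.01,.01).ravel(); s=np.sign(vx); return ang((vx*s,vy*s)),(vx*s,vy*s),(x,y)
R=mask(f"pics/s{tag}.png",(255,160,330,215),174,4,190); q=inpl("scene",R,0)
rr=np.hypot(*q.T); print("red radial range",rr.min(),rr.max())
for lo,hi in((.05,.105),(.04,.1),(.06,.1)):
    b=q[(rr>lo)&(rr<hi)]; a,v,c=fit(b); print("lever bar",a,"offset from hinge",v[0]*c[1]-v[1]*c[0],len(b))
kq=q[(rr>.12)]; print("knob part mean",kq.mean(0),ang(kq.mean(0)))
kp=[]
for n,f,box in(("scene",f"pics/s{tag}.png",(290,165,325,205)),("top",f"pics/t{tag}.png",(350,235,375,270))):
    k=mask(f,box,174,4,190)
    if n=="scene": k=k[k[:,0]>295]
    rc=cv2.minAreaRect(k.astype(np.float32)); print(n,rc,k.mean(0)); kp.append(np.array((k.min(0)+k.max(0))/2))
for a,b in((kp[0],kp[1]),((305,187),(361.6,252.9))):
    P,e=tri("scene",a,"top",b); d=P-H; print("knob",P,e,"in frame",d@u,d@xx,d[2],"r",np.hypot(d@u,d[2]),"theta",ang((d@u,d[2])), "by z",np.degrees(np.arcsin(d[2]/.13)))
Y=mask(f"pics/s{tag}.png",(240,195,290,235),19,34); p=inpl("scene",Y,.034)
for lo,hi in((-.1,.1),(.012,.045),(.01,.07),(.0,.045)):
    rr=p@np.array([.63,.777]); b=p[(rr>lo)&(rr<hi)]; a,v,c=fit(b); print("pointer",lo,hi,a,"offset",v[0]*c[1]-v[1]*c[0],len(b))
hub=p[rr<.010].mean(0); head=p[rr>.042].mean(0); print("hub",hub,"head",head,"hub->head",ang(head-hub),"hinge->head",ang(head))
E
python3 q.py 3
```

```text
red radial range 0.024109273350960695 0.15748776356229588
lever bar 44.98167 offset from hinge 0.0054319054 1724
lever bar 47.56624 offset from hinge 0.0022652186 1691
lever bar 46.720707 offset from hinge 0.0035035275 1192
knob part mean [0.0888 0.1049] 49.75203977162122
scene ((303.7344055175781, 187.8408203125), (13.583815574645996, 21.759857177734375), 34.508522033691406) [304.075  187.1543]
top ((364.32208251953125, 252.61056518554688), (17.89559555053711, 20.690250396728516), 78.69007110595703) [362.399  253.1209]
knob [ 0.4556 -0.0836  0.1718] 0.0023373712359111127 in frame 0.08337017026139487 -0.0001596322400731656 0.0967877430649622 r 0.1277436984630675 theta 49.25933887548295 by z 48.11798156656049
knob [ 0.4565 -0.0805  0.1743] 0.0012062432354065752 in frame 0.08630535919838764 0.001257712920561142 0.09933954031158544 r 0.13159391815612081 theta 49.016162399994855 by z 49.831458963163186
pointer -0.1 0.1 50.892548 offset 0.0016390337 3284
pointer 0.012 0.045 48.51465 offset 0.0022423156 1109
pointer 0.01 0.07 51.674286 offset 0.00092788227 2063
pointer 0.0 0.045 46.5125 offset 0.0033482304 1652
hub [-0.0038 -0.0016] head [0.0321 0.042 ] hub->head 50.527172753705514 hinge->head 52.60275444343867
```

```bash
python3 - <<'E'
import sys; sys.argv=["q","3"]
import io,contextlib
with contextlib.redirect_stdout(io.StringIO()): exec(open("q.py").read())
P,e=tri("scene",(272.1,210.4),"top",(384.6,232.1)); d=P-H; print("head",d@u,d@xx,d[2],e,ang((d@u,d[2])))
# top view: find pointer yellow ranges and compare with model
for f in("pics/t0.png","pics/t3.png"):
    f=f.replace("t0","top0"); Y=mask(f,(372,222,415,242),17,36,110,60); print(f,Y.min(0),Y.max(0),Y.mean(0))
for th in(47,49,51,53,55):
    c,s=np.cos(np.radians(th)),np.sin(np.radians(th)); D=u*c+np.array([0,0,s])
    print(th,"tip60",proj("scene",H+.034*xx+.06*D),proj("top",H+.034*xx+.06*D),"50mm",proj("scene",H+.034*xx+.05*D),proj("top",H+.034*xx+.05*D),"knob",proj("scene",H+.13*D),proj("top",H+.13*D))
# image slope of central 0..1 lines
def isl(off,r0,r1,th):
    c,s=np.cos(np.radians(th)),np.sin(np.radians(th)); D=u*c+np.array([0,0,s]); a,b=proj("scene",H+off*xx+r0*D),proj("scene",H+off*xx+r1*D); return ang((b-a)*[1,-1])
for th in(47,49,51,53): print(th,"slope ptr",isl(.034,0,.06,th),"bar",isl(0,.04,.11,th))
np.savetxt("Y.txt",Y)
def pf(uv): return fit(uv*[1,-1])[0]
print("measured ptr slope",pf(mask("pics/s3.png",(240,195,290,235),19,34)),pf(mask("pics/scene0.png",(240,195,290,235),19,34)))
E
```

```text
head 0.03260590237688577 0.03578250612903038 0.04374560124953959 1.688604473273309e-05 53.300895758784804
pics/top0.png [379.375 228.625] [404.875 236.375] [389.8099 231.6738]
pics/t3.png [379.375 228.625] [405.125 236.375] [390.0297 231.6609]
47 tip60 [276.381  211.1437] [380.2942 233.8776] 50mm [273.5603 212.4644] [383.5458 233.7388] knob [306.1996 188.5441] [359.9129 254.3051]
49 tip60 [275.6015 210.3927] [381.2196 233.6194] 50mm [272.9146 211.8454] [384.3148 233.5251] knob [304.4961 186.795 ] [361.9776 253.7751]
51 tip60 [274.8008 209.6511] [382.1702 233.3597] 50mm [272.2518 211.2342] [385.1042 233.3103] knob [302.7362 185.0669] [364.11   253.2377]
53 tip60 [273.9799 208.9199] [383.145 233.099] 50mm [271.5726 210.6317] [385.913  233.0947] knob [300.9225 183.3627] [366.3075 252.6937]
55 tip60 [273.1401 208.2003] [384.1425 232.8377] 50mm [270.878  210.0389] [386.7403 232.8787] knob [299.0579 181.6855] [368.5669 252.1438]
47 slope ptr 25.089066474909824 bar 26.27445694405879
49 slope ptr 28.397284303018772 bar 29.496198885087043
51 slope ptr 31.842433544045512 bar 32.83439673695139
53 slope ptr 35.41569040526838 bar 36.28020115962733
measured ptr slope 29.104548 28.470978
```

The lever measures about 49.3° (knob triangulation 49.0–49.8°, TCP chord 49.8°). The pointer estimates average about 51.3°. I'll regrasp and nudge it up by 2°.

Request:
{"api": "carry_out", "payload": {"plan": [[[0.04, 0, 0], [0, 0, 0], 110], [[0.04, 0, 0], [0, 0, 0], 110], [[0.04, 0, 0], [0, 0, 0], 110], [[0.04, 0, 0.02], [0, 0, 0], 110], [[0.02, 0, 0.03], [0, 0, 0], 110], [[0, 0, 0.03], [0, 0, 0], 110], [[0, 0, 0.02], [0, 0, 0], 110], [[0, 0, 0.01], [0, 0, 0], 110], [[0, 0, 0], [0, 0, 0], 110], [[0, 0, 0], [0, 0, 0], 110]]}}

```text
time_s: 7.52
tcp_pos: [0.4564, -0.0851, 0.3356]
eef_rot: [180.0, -0.0, -80.4]
contact_force: [0.2, -0.9, 0.1]
gripper_width: 0.0497
```

Request:
{"api": "carry_out", "payload": {"plan": [[[0, 0, 0], [0, 0, 0], 255], [[0, 0, 0], [0, 0, 0], 255], [[0, 0, 0], [0, 0, 0], 255], [[0, 0, 0], [0, 0, 0], 255], [[0, 0, 0], [0, 0, 0], 255], [[0, 0, 0], [0, 0, 0], 255], [[0, 0, 0], [0, 0, 0], 255], [[0, 0, 0], [0, 0, 0], 255]], "grip_force": 30}}

```text
time_s: 8.18
tcp_pos: [0.457, -0.0847, 0.3359]
eef_rot: [-179.8, -0.0, -80.4]
contact_force: [3.8, 3.5, 6.2]
gripper_width: 0.0298
```

Request:
{"api": "carry_out", "payload": {"plan": [[[0.0018, 0, -0.0015], [0, 0, 0], 255], [[0.0017, 0, -0.0014], [0, 0, 0], 255], [[0, 0, 0], [0, 0, 0], 255], [[0, 0, 0], [0, 0, 0], 255], [[0, 0, 0], [0, 0, 0], 255]]}}

```text
time_s: 8.6
tcp_pos: [0.4574, -0.0877, 0.3381]
eef_rot: [-179.8, 0.1, -80.5]
contact_force: [4.7, 6.6, 0.5]
gripper_width: 0.03
```

Request:
{"api": "carry_out", "payload": {"plan": [[[0, 0, 0], [0, 0, 0], 110], [[0, 0, 0], [0, 0, 0], 110], [[0, 0, 0], [0, 0, 0], 110], [[0, 0, 0], [0, 0, 0], 110], [[0, 0, -0.01], [0, 0, 0], 110], [[0, 0, -0.02], [0, 0, 0], 110], [[0, 0, -0.03], [0, 0, 0], 110], [[-0.02, 0, -0.03], [0, 0, 0], 110], [[-0.04, 0, -0.02], [0, 0, 0], 110], [[-0.04, 0, 0], [0, 0, 0], 110], [[-0.04, 0, 0], [0, 0, 0], 110], [[-0.04, 0, 0], [0, 0, 0], 110]]}}

```text
time_s: 9.6
tcp_pos: [0.4263, 0.0873, 0.4478]
eef_rot: [-179.9, 0.0, -80.5]
contact_force: [1.5, -0.9, -0.7]
gripper_width: 0.0496
```

```bash
python3 - <<'E'
from h import *
a=snap("scene","pics/s4.png"); b=snap("top","pics/t4.png")
x=cv2.resize(a[140:260,220:340,::-1],None,fx=4,fy=4,interpolation=cv2.INTER_CUBIC)
y=cv2.resize(b[200:320,340:420,::-1],None,fx=4,fy=4,interpolation=cv2.INTER_CUBIC)
cv2.imwrite("pics/c4.png",np.hstack([x,y]))
E
python3 q.py 4
```

```text
red radial range 0.024109273350960695 0.1577229485179233
lever bar 46.521187 offset from hinge 0.0053897575 1686
lever bar 49.356045 offset from hinge 0.0019336194 1656
lever bar 48.353542 offset from hinge 0.003409844 1157
knob part mean [0.0863 0.1071] 51.12158429780548
scene ((302.720947265625, 186.14935302734375), (13.63823127746582, 21.431507110595703), 36.02737045288086) [303.1226 185.7523]
top ((365.1060791015625, 252.42303466796875), (18.01249122619629, 19.26346778869629), 79.04593658447266) [363.7278 252.7649]
knob [ 0.4561 -0.0846  0.1749] 0.002460195467781119 in frame 0.08229320523459377 0.00016593488954048043 0.09987049405413286 r 0.1294074465028947 theta 50.511505389388304 by z 50.195618366972504
knob [ 0.4565 -0.0805  0.1743] 0.0012062432354065752 in frame 0.08630535919838764 0.001257712920561142 0.09933954031158544 r 0.13159391815612081 theta 49.016162399994855 by z 49.831458963163186
pointer -0.1 0.1 50.94683 offset 0.0016161278 3281
pointer 0.012 0.045 48.70216 offset 0.0021503149 1107
pointer 0.01 0.07 51.759235 offset 0.00088313594 2060
pointer 0.0 0.045 46.65405 offset 0.0032848427 1652
hub [-0.0038 -0.0016] head [0.0321 0.042 ] hub->head 50.58400938385668 hinge->head 52.63741986848258
```

View pics/c4.png

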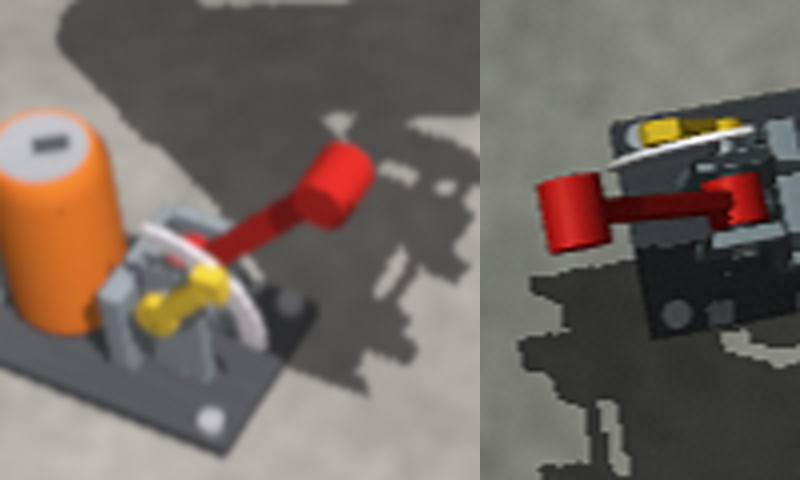

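The lever is now at about 50.8° and the pointer, unmoved, at about 51°. The can stands in its clamp. Now I'll check that the plain knob hasn't moved and hand in.

```bash
python3 - <<'E'
from m import *
for f in("top0","t4"): print([c for c in comps(masks(cv2.imread(f"pics/{f}.png")[:,:,::-1])[0]) if c[1][0]<250])
print(r.close_job())
E
```

```text
[([120, 200, 14, 17, 157], [125.9, 207.6]), ([134, 208, 69, 22, 394], [172.9, 218.5])]
[]
the job is handed in; nothing more can be done
None
```

The plain-knob check in the last top view found nothing, possibly because the arm blocks it. I'll check the scene pictures already saved.

```bash
python3 - <<'E'
import cv2,numpy as np
for f in("scene0","s3","s4"):
    im=cv2.imread(f"pics/{f}.png"); h,s,v=cv2.split(cv2.cvtColor(im,cv2.COLOR_BGR2HSV)); m=(((h<4)|(h>174))&(s>190)&(v>40)).astype(np.uint8)
    n,l,st,c=cv2.connectedComponentsWithStats(m); print(f,[(st[i].tolist()) for i in range(1,n) if st[i][4]>40])
im=cv2.imread("pics/t4.png"); print(im[209,128],cv2.imread("pics/top0.png")[209,128])
E
```

```text
scene0 [[278, 207, 55, 23, 364], [425, 318, 83, 70, 771]]
s3 [[273, 178, 41, 27, 373], [425, 318, 83, 71, 772]]
s4 [[272, 176, 41, 29, 377], [425, 318, 83, 71, 773]]
[58 56 54] [ 14  17 108]
```

I raised the orange-can clamp's lever from about 10° to about 50.8°, level with its pointer at about 51°, then let go, backed off and handed the job in. I gripped the knob by its flat ends. The first release was about 2° short, so I gripped it again and nudged it up. The clock read about 10 s at hand-in, and the force at the tool stayed under 10 N in every reading.

**Lever and pointer:** lever estimates in the last pictures run from 50.2° to 51.1° using the knob. Pointer estimates run from 50.6° to 52.6° using the whole arrow or its head. Fits to the thin bars alone read lower for both (lever 46.5–49.4°, pointer 46.7–48.7°). I therefore trust the match to about 1–2°, not better.

**Left as they were:** the pointer's reading was the same before and after, the orange can is standing in its clamp, and the lever held by itself after release.

**Other clamp's lever:** my check in the last top view found nothing, because something, probably the arm, covered that knob. After handing in I compared the saved scene pictures, and its red outline had not changed beyond a pixel.

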